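Clamp the sample chamber with the click-stop torque key

TASK

Take the orange click-stop key from its blue stand, seat it fully on the square stud of the swing clamp, pressing only gently, and turn it clockwise until the yellow finger is home over the white sample chamber and the key's ratchet clicks and slips: at least one click, no more than three. Then put the key back in its stand, standing free and upright, without pushing the other things about.

Things in the scene. Friction and masses are not known exactly. Their poses are not given: they have to be found in the camera images.
- key: Loose click-stop key, 92 mm tall, 250 g. Origin: centre of its sleeve's open lower end (mouth); z up. Steel square sleeve 0-30 mm up (outside 23.5 mm square; inside a 15.5 mm square socket 24 mm deep), black round hub 30-50 mm (48 mm across), orange upright wing to grip 50-92 mm (50 mm along x, 14 mm along y). Axes are those of hub and wing; socket sides parallel to them at the start.
- key_grip (a point): On the key's axis, 74 mm above the mouth: where to pinch the orange wing across its 14 mm thickness (the hub's top is 24 mm below).
- key_socket (a joint): Ratchet slip in the hub, rad: how far the wing has turned clockwise (from above) past the sleeve; 0 at first. Under 0.15 N m the sleeve turns with the wing; held at the stop, torque builds up to about 0.3 N m, then drops to almost nothing as the wing clicks on one step, 0.393 rad. It can slip either way. Sleeve yaw = wing yaw + this value.
- stand: Fixed blue block 84 x 84 mm, 34 mm high, with a round upright hole of 38 mm through its centre. Origin: centre of its underside, on the hole's axis. The key stands with its sleeve in the hole and its hub resting on the block's top, its mouth then 4 mm above the table.
- fixture: Fixed grey plate 155 x 90 x 10 mm with a swing clamp and a white sample chamber (62 x 70 mm, top at 32 mm). Origin: on the clamp's axis, at table height; x points to the chamber (plate from -45 to +110 mm). On a dark post (52 mm wide, 36 mm high) turns a steel disc (40 mm wide, top at 46 mm) with a yellow finger reaching 60 mm from the axis, 16 mm wide.
- stud_foot (a point): On the clamp's axis at the disc's top, 46 mm above the table: where the mouth of the fully seated key rests. The stud above it: a 14 mm square, 14 mm high, then a domed round brass nose 10 mm across, up to 22 mm above this point. Axes as fixture (does not turn with the clamp).
- swing_clamp (a joint): Angle of the swing clamp with its stud, rad, growing clockwise from above, slight friction (0.06 N m). Starts at 0 to 0.6; firm stop at 1.2, where the yellow finger points along the fixture's x, over the chamber. Finger and two sides of the square stud lie at yaw 1.2 minus this value from the fixture's x.
- objective: Loose steel microscope objective with a green band, 32 mm diameter, 48 mm tall, standing. Origin: centre of its underside. Leave alone.
- oil_bottle: Loose small amber bottle with black cap, 34 mm diameter, 65 mm tall. Origin: centre of its underside. Leave alone.
- slide_box: Loose green slide box 85 x 100 x 35 mm. Origin: centre of its underside. Leave alone.
Mind the look-alikes: they are no part of the job. Of the things that look like the fixture, the smaller one is meant.

How it is judged (in metres and radians):
On the way, in this order (a step that is already met when the one before it is completed fails the run):
1. the key is fully seated on the square stud (distance between key and stud_foot below 0.006 m and angle between key's own z axis and vertical below 0.15 rad), for 0.1 s.
2. with the key on the stud, the clamp finger is home and the ratchet has clicked at least once (distance between key and stud_foot below 0.01 m and value of joint swing_clamp above 1.05 rad and value of joint key_socket above 0.28 rad), for 0.1 s.
At the end, for the whole second after the job is handed in: The finger is home (within 0.15 rad of its stop), the ratchet stands one to three clicks on (0.28 to 1.40 rad), and the key is back in its stand, upright within 0.1 rad, within 6 mm of the hole axis, its mouth under 8 mm above the table, at rest (value of joint swing_clamp above 1.05 rad and value of joint key_socket between 0.28 and 1.4 rad and horizontal distance between key and stand below 0.006 m and height (world z) of key below 0.008 m and angle between key's own z axis and vertical below 0.1 rad and linear speed of key below 0.02 m/s); the robot touches nothing.
It fails at once if the ratchet is driven past three clicks (value of joint key_socket above 1.4 rad).
It fails at once if the key is clicked backwards (value of joint key_socket below -0.28 rad).
It fails at once if before the finger is home, the key is pressed on the clamp with over 45 N (contact force between key and fixture above 45 N and value of joint swing_clamp below 1.05 rad).
It fails at once if the objective, the oil bottle or the slide box is pushed more than 30 mm (distance of any of objective, oil_bottle, slide_box from where it was at the start of the episode above 0.03 m).
It also fails if it takes over 67 s, if anything falls off the work surface, if the arm or the gripper's body presses on something with over 40 N, if the wrist force passes 120 N, or if a joint passes its speed limit or range.

ROBOT

A 6-joint arm with a two-finger parallel gripper is mounted at the origin on the work surface. World frame = base frame: x ahead of the robot, y to its left, z up, the work surface at z = 0. Lengths are in mm, angles in rad, forces in N, time in s.
With the tool pointing down it reaches from about 350 to 925 mm from the base axis. Payload 6.4 kg.
Tool frame: the origin (TCP) lies at the very end of the fingers, on their centre line; the grasp point (between the pads) lies 19 mm behind it (arm.grip_depth is the distance from the TCP to the grasp point, in mm); z points along the fingers, y is the line along which they close (so a half turn about z gives the same grasp; the last joint's range is limited). The gripper opens to 94 mm and grips with 3 to 60 N. Pads are 16 mm wide; open, the fingers measure 119 mm over their backs; the gripper's body (75 mm by 177 mm) begins 78 mm behind the grasp point.
Start: joints at [1.12, 0.245, 1.558, -0, 1.339, -0.174], TCP at [177.628, 625.269, 175.855] pointing down, gripper open.
Joint ranges: [-3.13, 3.13], [-1.02, 2.26], [0.13, 2.54], [-0.95, 4.09], [0.21, 2.88], [-2.74, 2.74]. Speed limits (rad/s): [2.57, 2.57, 3.14, 3.14, 3.14, 3.14].

INTERFACE

Orientations are given as a 3x3 rotation matrix whose columns are the frame's x, y, z axes.
In Python, from rig import arm gives the robot as it stands.
- The arm moves only by the tool apply_moves, never from a script. Its argument "steps" is a list that holds one entry, the list of rows, each a list of 7 numbers: the closure, from 0 (fully open) to 1 (shut), then the shift along the tool's x, y, z in mm, then the turn, a rotation vector about the tool's x, y, z in degrees. A call has 1 to 8 rows; each row is the pose to reach, as a shift and turn from the pose commanded when the call began, along the tool's axes at that moment; what a row does not reach only later rows make up. A row lasts 1/10 s, in which the tool goes at most 50 mm and 8.59 degrees, less where a joint would pass 70% of its speed; a pose out of reach is approached as far as the arm can. A call with a gripper value outside its range is refused whole. The fingers move at their own pace and stop on an object; "grip_force" is the grip in N (left out, the last holds). Time passes only in rows, so rows that repeat a pose let the fingers close. It gives the time, the measured TCP pose, the force, the opening and the grip force at its end, in the units of the state.
- arm.state(): the state, without advancing time (a new reading comes with each control period).
- arm.camera(name): name is "side" or "top" or "wrist"; returns the picture (480x640x3 uint8, red, green, blue); there is no depth.
- arm.get_calibration(name): a dict with "fx", "fy", "cx", "cy" (pixels), "rvec" (rotation vector, rad) and "tvec" (3), from world to camera coordinates, as OpenCV has them. Camera axes: x right, y down, z forward; pixel columns grow to the right and rows downward; lengths in mm; the calibration is good to about 2 mm. A picture is of the moment at which its call begins: read the wrist's pose just before it. get_calibration takes no time and is no camera call; for the wrist camera it gives the pose at the moment of the call.
- arm.finish_job(): hands the job in; it is judged then, once.
The state is a dict: "time": time; "joints": joint angles; "qd": joint speeds; "joint_efforts": joint torques, N m; "position": TCP position; "eef_rot": TCP orientation; "ft_force": force on the tool from outside, world axes, zero at the start; "moment": the same for the moment, N m; "width": finger opening in mm; "gripper_force": force on a finger pad.
Only numpy, scipy, OpenCV 4.12 (cv2) and the standard library are available. Lean on these libraries where they do the work, as an engineer would, in place of code of your own. Each camera call takes 0.05 s, during which the arm holds its last target. There are 200 camera calls.

## Working session

There is one attempt and no reset: what is moved stays moved. The work goes in short steps, Python scripts to look and compute and a tool call to move; the robot and the scene stay as the last step left them, time stands still between calls to the robot, and variables do not carry over. Pictures are saved under pics/ and viewed, at most 10 in all, crops included, and the job is handed in when it is done.

Besides the shell and the picture viewer there is one more tool, called after "Emit:" as name([rows], argument=value, ...), one row to a line, values as JSON. apply_moves: Moves the arm, as the interface text tells. Its arguments: {"type":"object","properties":{"steps":{"type":"array","items":{"type":"array","items":{"type":"array","items":{"type":"number"}}}},"grip_force":{"type":"number"}},"required":["steps"]}

```bash
mkdir -p pics; ls
cat > h.py <<'E'
import numpy as np, cv2
from rig import arm
def cal(n):
    c=arm.get_calibration(n); R,_=cv2.Rodrigues(np.array(c["rvec"],float)); 
    return np.array([[c["fx"],0,c["cx"]],[0,c["fy"],c["cy"]],[0,0,1]]),R,np.array(c["tvec"],float).ravel()
def ray(n,uv,z,C=None):
    K,R,t=C or cal(n); o=-R.T@t
    d=(R.T@np.linalg.inv(K)@np.c_[np.atleast_2d(uv),np.ones(len(np.atleast_2d(uv)))].T).T
    return o+d*((z-o[2])/d[:,2])[:,None]
def proj(n,P,C=None):
    K,R,t=C or cal(n); p=(K@(R@np.atleast_2d(P).T+t[:,None])).T; return p[:,:2]/p[:,2:]
def save(f,im): cv2.imwrite(f,cv2.cvtColor(im,cv2.COLOR_RGB2BGR))
E
python3 - <<'E'
from h import *
t=arm.camera("top"); s=arm.camera("side"); save("pics/top.png",t); save("pics/side.png",s)
for n in("top","side"):
    K,R,tt=cal(n); print(n,K[0,0],(-R.T@tt).round(0),R[2].round(2))
E
```

```text
pics
top 488.2307008648715 [ 352.  113. 1074.] [ 0.18  0.01 -0.98]
side 462.9256860221092 [ 184. -421.  649.] [ 0.43  0.63 -0.65]
```

View pics/top.png

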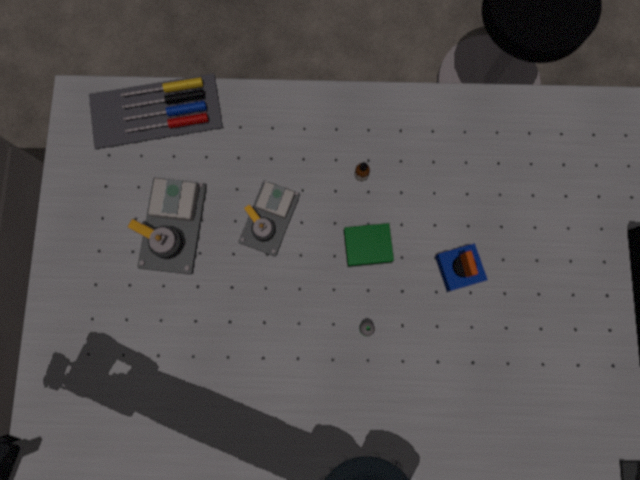

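View pics/side.png

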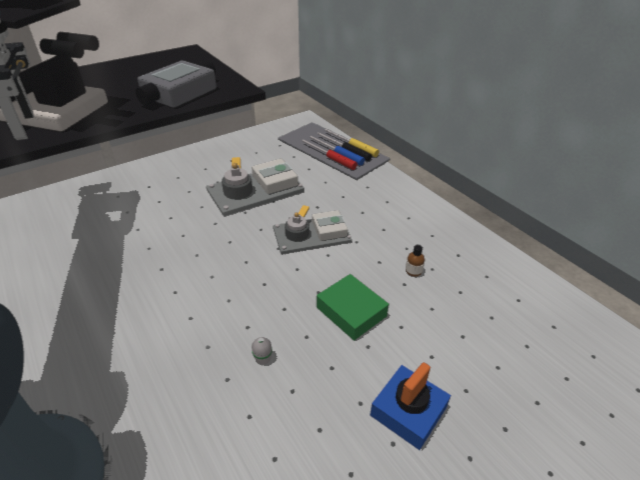

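The top view shows two fixtures, a larger one at about (168,225) and a smaller one at (268,218). The smaller one is meant. The key in its blue stand is at (462,267), the bottle at (362,171), the slide box at (369,244) and the objective at (367,327). I'll measure these and confirm the choice in an enlarged crop.

Run:
```python
from h import *
t=cv2.cvtColor(cv2.imread("pics/top.png"),cv2.COLOR_BGR2RGB); hsv=cv2.cvtColor(t,cv2.COLOR_RGB2HSV)
def big(m,box):
    z=np.zeros_like(m); x0,y0,x1,y1=box; z[y0:y1,x0:x1]=m[y0:y1,x0:x1]
    return max(cv2.findContours(z,cv2.RETR_EXTERNAL,cv2.CHAIN_APPROX_NONE)[0],key=cv2.contourArea)
def rect(nm,m,box,z):
    c=big(m,box).reshape(-1,2).astype(float); w=ray("top",c,z)[:,:2].astype(np.float32)
    r=cv2.minAreaRect(w); b=cv2.boxPoints(r); e=max((b[1]-b[0],b[2]-b[1]),key=np.linalg.norm)
    print(nm,np.round(r[0],1),np.round(r[1],1),"long-edge yaw deg",np.degrees(np.arctan2(e[1],e[0])).round(1))
blue=cv2.inRange(hsv,(105,120,40),(130,255,255)); org=cv2.inRange(hsv,(3,150,100),(16,255,255)); yel=cv2.inRange(hsv,(15,130,100),(32,255,255))
rect("stand",blue,(420,230,500,300),34); rect("wing",org,(420,230,500,300),92)
rect("finger",yel,(230,170,300,250),46)
rect("plate",cv2.bitwise_not(cv2.inRange(hsv,(0,0,135),(180,60,255))),(225,170,310,265),10)
g=cv2.inRange(hsv,(50,100,40),(80,255,255)); rect("box",g,(330,210,410,280),35)
for n,uv,z in(("bottle",(362,166),65),("obj",(367,325),48),("disc",(263,229),50),("bigdisc",(164,241),70)): print(n,ray("top",uv,z).round(0))
a=cv2.resize(t[165:265,215:315],(400,400),interpolation=cv2.INTER_CUBIC); b=cv2.resize(t[220:320,410:510],(400,400),interpolation=cv2.INTER_CUBIC)
save("pics/crop.png",np.hstack([a,b])); print(arm.state()["eef_rot"])
K,R,tt=cal("wrist"); s=arm.state(); print("wristcam in tool",np.array(s["eef_rot"]).T@(-R.T@tt-np.array(s["position"])),K[0,0],K[:2,2])
print((R@np.array(s["eef_rot"])).round(3))
```

```text
stand [ 500.8 -193.9] [82.3 89.3] long-edge yaw deg -72.8
wing [ 501.2 -198.8] [46.6 11.3] long-edge yaw deg 14.8
finger [606.8 258.9] [38.2 15.1] long-edge yaw deg 38.2
plate [609.  230.3] [216.7 191.4] long-edge yaw deg 1.4
box [545.6   4.7] [84.8 98.1] long-edge yaw deg -83.1
bottle [[712.  22.  65.]]
obj [[373.   8.  48.]]
disc [[571. 232.  50.]]
bigdisc [[537. 436.  70.]]
[[-9.61936177e-01  2.73273170e-01 -7.52654899e-04]
 [ 2.73274045e-01  9.61934950e-01 -1.56449388e-03]
 [ 2.96470852e-04 -1.71062431e-03 -9.99998493e-01]]
wristcam in tool [  79.27861548   -1.61050099 -208.39907251] 341.9508458477742 [322.88723063 236.20648023]
[[-0.     1.     0.   ]
 [-0.962  0.    -0.272]
 [-0.272 -0.     0.962]]
```

View pics/crop.png

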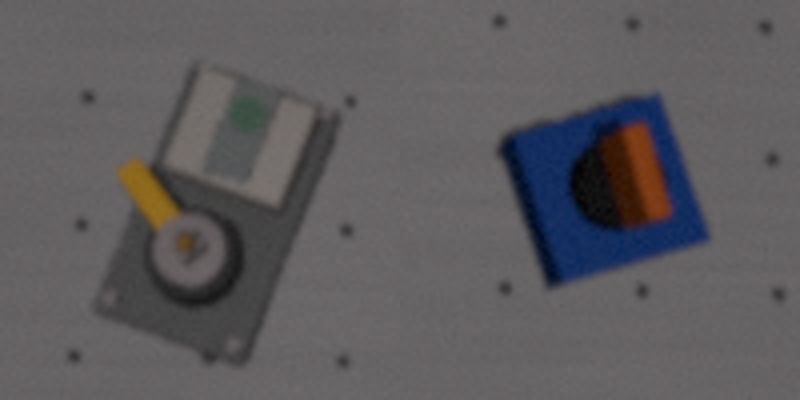

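The left crop confirms the smaller fixture: finger toward upper left, plate x axis toward yaw of about -22°, and stud at about (262,227). The right crop shows the orange wing on its black hub in the blue stand. Next I move above the key.

```bash
cat >> h.py <<'E'
from scipy.spatial.transform import Rotation as Ro
def go(p,yaw):
    s=arm.state(); R=np.array(s["eef_rot"]); a=np.radians(yaw); x=np.array([np.cos(a),np.sin(a),0]); z=np.array([0,0,-1.])
    T=np.c_[x,np.cross(z,x),z]; d=R.T@(np.array(p)-s["position"]); w=np.degrees(Ro.from_matrix(R.T@T).as_rotvec())
    print("shift",d.round(1),"turn",w.round(2),"rows",max(np.linalg.norm(d)/50,np.linalg.norm(w)/8.59).round(1))
E
python3 -c "
from h import *
go((500,-196,176),15)"
```

```text
shift [-5.346e+02 -7.013e+02 -1.000e-01] turn [-6.0000e-02  1.2000e-01  1.4914e+02] rows 17.6
```

Emit:
apply_moves([
  [[0, -29, -39, 0, 0, 0, 8.2], [0, -58, -78, 0, 0, 0, 16.4], [0, -87, -117, 0, 0, 0, 24.6], [0, -116, -156, 0, 0, 0, 32.8], [0, -145, -195, 0, 0, 0, 41], [0, -174, -234, 0, 0, 0, 49.2], [0, -203, -273, 0, 0, 0, 57.4], [0, -232, -312, 0, 0, 0, 65.6]],
])

```text
time: 0.9
position: [315.5, 260.0, 175.6]
eef_rot: [[-0.143, 0.99, 0.0], [0.99, 0.143, -0.0], [-0.0, 0.0, -1.0]]
ft_force: [1.3, 0.3, -0.0]
width: 94.1
gripper_force: 0.0
```

```bash
python3 -c "
from h import *
print(arm.state()['joints'])
go((500,-196,176),15)"
```

```text
[ 4.10241900e-01 -3.66920631e-01  2.14190060e+00 -1.04331794e-04
  1.36661616e+00  2.66288912e-01]
shift [-4.777e+02  1.172e+02 -4.000e-01] turn [1.000e-02 0.000e+00 8.325e+01] rows 9.8
```

Emit:
apply_moves([
  [[0, -47, 11, 0, 0, 0, 8.2], [0, -95, 23, 0, 0, 0, 16.4], [0, -143, 34, 0, 0, 0, 24.6], [0, -191, 46, 0, 0, 0, 32.8], [0, -238, 58, 0, 0, 0, 41], [0, -286, 70, 0, 0, 0, 49.2], [0, -334, 82, 0, 0, 0, 57.4], [0, -382, 94, 0, 0, 0, 65.6]],
])

```text
time: 1.7
position: [465.4, -104.1, 175.6]
eef_rot: [[0.843, 0.538, -0.0], [0.538, -0.843, 0.0], [0.0, -0.0, -1.0]]
ft_force: [-0.5, 0.5, 0.0]
width: 94.2
gripper_force: 0.0
```

```bash
python3 -c "
from h import *
go((500,-196,176),15)"
```

```text
shift [-20.3  96.1  -0.4] turn [-0.02 -0.   17.56] rows 2.0
```

Emit:
apply_moves([
  [[0, -8, 40, 0, 0, 0, 7], [0, -16, 75, 0, 0, 0, 14], [0, -20, 96, 0, 0, 0, 17.5], [0, -20, 96, 0, 0, 0, 17.5], [0, -20, 96, 0, 0, 0, 17.5]],
])

```text
time: 2.2
position: [500.1, -193.1, 175.3]
eef_rot: [[0.964, 0.267, -0.001], [0.267, -0.964, 0.001], [-0.001, -0.001, -1.0]]
ft_force: [0.0, 0.7, -1.0]
width: 94.1
gripper_force: 0.0
```

Run:
```python
from h import *
C=cal("wrist"); w=arm.camera("wrist"); save("pics/w1.png",w); hsv=cv2.cvtColor(w,cv2.COLOR_RGB2HSV)
def rect(nm,m,z):
    c=max(cv2.findContours(m,cv2.RETR_EXTERNAL,cv2.CHAIN_APPROX_NONE)[0],key=cv2.contourArea).reshape(-1,2).astype(float)
    P=ray("wrist",c,z,C)[:,:2].astype(np.float32)
    r=cv2.minAreaRect(P); b=cv2.boxPoints(r); e=max((b[1]-b[0],b[2]-b[1]),key=np.linalg.norm)
    print(nm,np.round(r[0],1),np.round(r[1],1),np.degrees(np.arctan2(e[1],e[0])).round(1))
rect("stand",cv2.inRange(hsv,(105,120,30),(130,255,255)),34); 
for v in(60,100,130,160): rect("wing",cv2.inRange(hsv,(3,130,v),(18,255,255)),92)
print(arm.state()["position"])
```

```text
stand [ 503.7 -201.6] [86.4 83.1] 17.4
wing [ 505.3 -201.4] [54.6 14. ] 15.5
wing [ 501.9 -202.2] [47.8 12. ] 14.5Traceback (most recent call last):
  File "<stdin>", line 9, in <module>
  File "<stdin>", line 4, in rect
ValueError: max() iterable argument is empty
```

View pics/w1.png

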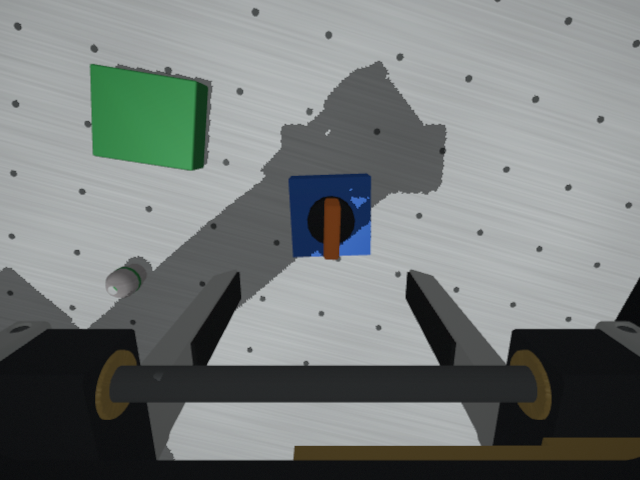

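The wrist view shows the wing at (332,228) on the hub inside the stand, centred at (330,215). After correcting for the visible side faces, the key is at about (503,-202) with yaw 15°. I descend and grip.

```bash
python3 -c "
from h import *
go((503,-202,59),15)"
```

```text
shift [  0.3  10.  116.4] turn [-0.06  0.04  0.51] rows 2.3
```

Emit:
apply_moves([
  [[0, 0, 5, 20, 0, 0, 0.5], [0, 0, 10, 50, 0, 0, 0.5], [0, 0, 10, 80, 0, 0, 0.5], [0, 0, 10, 100, 0, 0, 0.5], [0, 0, 10, 113, 0, 0, 0.5], [0, 0, 10, 116, 0, 0, 0.5], [0, 0, 10, 116, 0, 0, 0.5]],
])

```text
time: 2.95
position: [503.5, -202.7, 60.2]
eef_rot: [[0.966, 0.259, 0.0], [0.259, -0.966, -0.0], [0.0, 0.0, -1.0]]
ft_force: [-0.3, -0.5, -0.6]
width: 94.2
gripper_force: 0.0
```

Emit:
apply_moves([
  [[0.6, 0, 0, 0, 0, 0, 0], [0.7, 0, 0, 0, 0, 0, 0], [0.8, 0, 0, 0, 0, 0, 0], [0.9, 0, 0, 0, 0, 0, 0], [1, 0, 0, 0, 0, 0, 0], [1, 0, 0, 0, 0, 0, 0], [1, 0, 0, 0, 0, 0, 0], [1, 0, 0, 0, 0, 0, 0]],
], grip_force=30)

```text
time: 3.75
position: [503.3, -203.1, 59.8]
eef_rot: [[0.966, 0.258, -0.0], [0.258, -0.966, 0.0], [-0.0, -0.0, -1.0]]
ft_force: [-0.7, 0.2, 0.4]
width: 33.8
gripper_force: 0.0
```

Run:
```python
from h import *
s=arm.state(); print({k:np.round(s[k],2) for k in("time","position","ft_force","moment","width","gripper_force","joints")})
```

```text
{'time': np.float64(3.75), 'position': array([ 503.28, -203.13,   59.81]), 'ft_force': array([-0.7 ,  0.19,  0.42]), 'moment': array([-0.05,  0.14,  0.01]), 'width': np.float64(33.76), 'gripper_force': np.float64(0.0), 'joints': array([-0.59,  0.13,  1.91, -0.  ,  1.09,  0.72])}
```

Emit:
apply_moves([
  [[1, 0, 0, 0, 0, 0, 0], [1, 0, 0, 0, 0, 0, 0], [1, 0, 0, 0, 0, 0, 0], [1, 0, 0, 0, 0, 0, 0], [1, 0, 0, 0, 0, 0, 0]],
])

```text
time: 4.25
position: [503.2, -203.0, 59.7]
eef_rot: [[0.966, 0.258, -0.0], [0.258, -0.966, 0.0], [-0.0, -0.0, -1.0]]
ft_force: [-0.1, 1.1, -0.1]
width: 13.6
gripper_force: 29.9
```

Run:
```python
from h import *
s=arm.state(); print({k:np.round(s[k],2) for k in("time","position","ft_force","moment","width","gripper_force")})
```

```text
{'time': np.float64(4.25), 'position': array([ 503.17, -203.01,   59.74]), 'ft_force': array([-0.07,  1.12, -0.14]), 'moment': array([ 0.12,  0.23, -0.01]), 'width': np.float64(13.58), 'gripper_force': np.float64(29.88)}
```

Emit:
apply_moves([
  [[1, 0, 0, -10, 0, 0, 0], [1, 0, 0, -30, 0, 0, 0], [1, 0, 0, -60, 0, 0, 0], [1, 0, 0, -90, 0, 0, 0], [1, 0, 0, -112, 0, 0, 0], [1, 0, 0, -120, 0, 0, 0], [1, 0, 0, -120, 0, 0, 0]],
], grip_force=45)

```text
time: 4.95
position: [503.9, -203.5, 181.1]
eef_rot: [[0.966, 0.258, 0.002], [0.258, -0.966, -0.001], [0.002, 0.002, -1.0]]
ft_force: [1.0, 0.4, -2.9]
width: 13.0
gripper_force: 44.9
```

Run:
```python
from h import *
s=arm.state(); print({k:np.round(s[k],2) for k in("time","position","ft_force","moment","width","gripper_force")})
go((614,177,180),128)
```

```text
{'time': np.float64(4.95), 'position': array([ 503.86, -203.54,  181.08]), 'ft_force': array([ 1.03,  0.44, -2.92]), 'moment': array([-0.11,  0.15, -0.03]), 'width': np.float64(13.0), 'gripper_force': np.float64(44.86)}
shift [ 204.5 -339.3    0.7] turn [ 1.6000e-01  5.0000e-02 -1.1306e+02] rows 13.2
```

Emit:
apply_moves([
  [[1, 8, -14, 0, 0, 0, -5], [1, 22, -36, 0, 0, 0, -12], [1, 37, -61, 0, 0, 0, -20], [1, 52, -86, 0, 0, 0, -28], [1, 67, -111, 0, 0, 0, -36], [1, 82, -136, 0, 0, 0, -44], [1, 97, -161, 0, 0, 0, -52], [1, 112, -186, 0, 0, 0, -60]],
])

```text
time: 5.75
position: [562.5, 6.8, 177.6]
eef_rot: [[0.254, 0.967, -0.004], [0.967, -0.254, 0.001], [-0.0, -0.004, -1.0]]
ft_force: [0.7, -0.4, -3.4]
width: 13.1
gripper_force: 44.9
```

```bash
python3 -c "
from h import *
go((614,177,180),128)"
```

```text
shift [177.7   6.5  -2.5] turn [ -0.2   -0.08 -52.73] rows 6.1
```

Emit:
apply_moves([
  [[1, 25, 1, 0, 0, 0, -8], [1, 50, 2, 0, 0, 0, -16], [1, 80, 3, 0, 0, 0, -24], [1, 110, 4, -1, 0, 0, -32], [1, 140, 5, -2, 0, 0, -40], [1, 165, 6, -2, 0, 0, -47], [1, 177, 6, -2, 0, 0, -51], [1, 177, 6, -2, 0, 0, -51]],
])

```text
time: 6.55
position: [614.2, 176.1, 179.3]
eef_rot: [[-0.589, 0.808, -0.004], [0.808, 0.589, -0.0], [0.002, -0.003, -1.0]]
ft_force: [-0.3, -0.4, -2.7]
width: 13.6
gripper_force: 44.9
```

Run:
```python
from h import *
arm.camera("top"); s=arm.state(); print(np.round(s["position"],1),np.round(s["joints"],2)); go((614,177,180),128)
C=cal("wrist"); w=arm.camera("wrist"); save("pics/w2.png",w)
for z in(46,68): print(proj("wrist",[571,232,z],C))
```

```text
[614.2 175.  179.6] [ 0.1   0.22  1.58 -0.    1.34 -0.53]
shift [ 1.7  1.  -0.4] turn [-0.19 -0.09 -2.08] rows 0.2
[[323.09180131 146.8921787 ]]
[[323.01597688 147.36965436]]
```

View pics/w2.png

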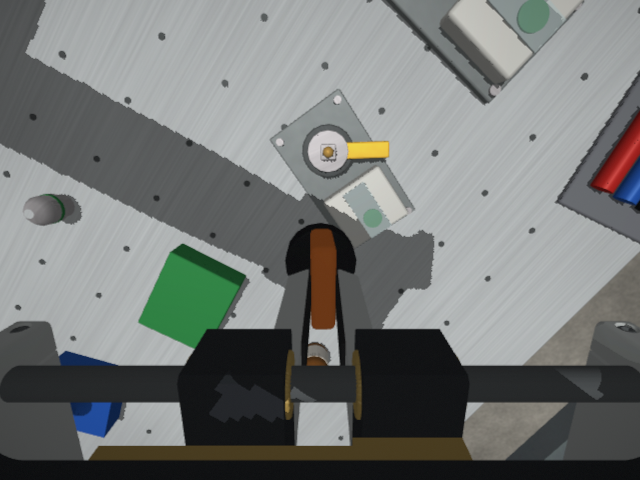

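The wrist view shows the brass nose at (328,152), the finger pointing right to (389,150), and the hub's front arc at (321,224) below the wing. I measure the stud relative to the hub with this same camera.

```bash
cat > m.py <<'E'
from h import *
from scipy.optimize import least_squares
def meas(fn,roi,noseuv=None):
    s=arm.state(); C=cal("wrist"); w=arm.camera("wrist"); save(fn,w); hsv=cv2.cvtColor(w,cv2.COLOR_RGB2HSV)
    p=np.array(s["position"]); R=np.array(s["eef_rot"])
    x0,y0,x1,y1=roi; m=cv2.inRange(hsv,(5,90,60),(22,255,220)); y=cv2.inRange(hsv,(20,150,150),(32,255,255))
    sub=np.zeros_like(m); sub[y0:y1,x0:x1]=m[y0:y1,x0:x1]&~y[y0:y1,x0:x1]
    cs=max(cv2.findContours(sub,cv2.RETR_EXTERNAL,cv2.CHAIN_APPROX_NONE)[0],key=cv2.contourArea); M=cv2.moments(cs); uv=np.array([M["m10"],M["m01"]])/M["m00"]
    nose=ray("wrist",uv,65,C)[0]
    ys=np.zeros_like(y); ys[y0-40:y1+60,x0-80:x1+100]=y[y0-40:y1+60,x0-80:x1+100]
    c=max(cv2.findContours(ys,cv2.RETR_EXTERNAL,cv2.CHAIN_APPROX_NONE)[0],key=cv2.contourArea)
    P=ray("wrist",c.reshape(-1,2).astype(float),46,C)[:,:2].astype(np.float32); r=cv2.minAreaRect(P); b=cv2.boxPoints(r); e=max((b[1]-b[0],b[2]-b[1]),key=np.linalg.norm)
    print("nose uv",uv.round(1),"area",M["m00"],"world",nose.round(1)); print("finger",np.round(r[0],1),np.round(r[1],1),"yaw",np.degrees(np.arctan2(e[1],e[0])).round(1),"from nose",np.degrees(np.arctan2(r[0][1]-nose[1],r[0][0]-nose[0])).round(1))
    # hub front arc: first dark pixel per column
    g=w.max(2); pts=[]
    for u in range(300,344,2):
        col=g[205:260,u]; k=np.argmax(col<38)
        if k>0: pts.append((u,205+k-.5))
    for z,nm in((-25.7,"bottom"),(-5.7,"top")):
        Q=ray("wrist",pts,p[2]+z,C)[:,:2]; q=least_squares(lambda c:np.hypot(*(Q-c).T)-24,p[:2]-10*R[:2,0],loss="soft_l1")
        t=R[:2,:2].T@(q.x-p[:2]); print(nm,"hub in tool xy",t.round(2),"rms",np.sqrt(np.mean(q.fun**2)).round(2),len(pts))
    print("tcp",p.round(1),"tool yaw",np.degrees(np.arctan2(R[1,0],R[0,0])).round(1))
    print("nose in tool",(R.T@(nose-p)).round(1))
    return w,pts
E
python3 - <<'E'
from m import *
w,pts=meas("pics/w3.png",(318,142,338,164)); print(pts)
E
```

```text
nose uv [327.8 151. ] area 67.0 world [576.8 231.3  65. ]
finger [607.8 255.4] [38.9 15.1] yaw 37.0 from nose 37.8
bottom hub in tool xy [-2.34 -3.25] rms 0.27 22
top hub in tool xy [ 2.34 -3.09] rms 0.28 22
tcp [614.4 174.4 180.1] tool yaw 125.9
nose in tool [ 68.    3.2 115.1]
[(300, np.float64(229.5)), (302, np.float64(228.5)), (304, np.float64(227.5)), (306, np.float64(225.5)), (308, np.float64(224.5)), (310, np.float64(224.5)), (312, np.float64(224.5)), (314, np.float64(223.5)), (316, np.float64(223.5)), (318, np.float64(223.5)), (320, np.float64(222.5)), (322, np.float64(223.5)), (324, np.float64(223.5)), (326, np.float64(223.5)), (328, np.float64(224.5)), (330, np.float64(224.5)), (332, np.float64(224.5)), (334, np.float64(225.5)), (336, np.float64(226.5)), (338, np.float64(228.5)), (340, np.float64(229.5)), (342, np.float64(230.5))]
```

Emit:
apply_moves([
  [[1, 8, 2, 8, 0, 0, -1.6], [1, 16, 5, 24, 0, 0, -1.6], [1, 23, 5, 40, 0, 0, -1.6], [1, 23, 5, 48, 0, 0, -1.6], [1, 23, 5, 50, 0, 0, -1.6], [1, 23, 5, 50, 0, 0, -1.6], [1, 23, 5, 50, 0, 0, -1.6]],
])

```text
time: 7.4
position: [606.5, 196.3, 132.6]
eef_rot: [[-0.609, 0.793, 0.001], [0.793, 0.609, 0.0], [-0.001, 0.001, -1.0]]
ft_force: [-1.2, -1.2, -2.3]
width: 13.1
gripper_force: 44.9
```

Run:
```python
from m import *
p=np.array(arm.state()["position"]); print(proj("wrist",[576.8,231.3,65]))
w,pts=meas("pics/w4.png",(305,155,345,205)); s=arm.camera("side"); save("pics/s4.png",s); print(pts)
c=proj("side",[575,232,60])[0].astype(int); print(c)
a=cv2.resize(s[c[1]-60:c[1]+40,c[0]-40:c[0]+60],(600,600),interpolation=cv2.INTER_CUBIC); save("pics/s4c.png",a)
```

```text
[[321.69223516 181.32097341]]
nose uv [321.8 180.6] area 91.5 world [576.5 231.8  65. ]
finger [607.2 255.3] [39.8 15.3] yaw 37.5 from nose 37.5
bottom hub in tool xy [-2.3  -3.58] rms 0.29 22
top hub in tool xy [ 2.41 -3.52] rms 0.35 22
tcp [606.5 196.3 132.6] tool yaw 127.5
nose in tool [46.5 -2.2 67.5]
[(300, np.float64(229.5)), (302, np.float64(228.5)), (304, np.float64(227.5)), (306, np.float64(225.5)), (308, np.float64(224.5)), (310, np.float64(224.5)), (312, np.float64(223.5)), (314, np.float64(223.5)), (316, np.float64(223.5)), (318, np.float64(222.5)), (320, np.float64(222.5)), (322, np.float64(222.5)), (324, np.float64(223.5)), (326, np.float64(223.5)), (328, np.float64(224.5)), (330, np.float64(224.5)), (332, np.float64(224.5)), (334, np.float64(226.5)), (336, np.float64(227.5)), (338, np.float64(228.5)), (340, np.float64(229.5)), (342, np.float64(231.5))]
[295 216]
```

View pics/s4c.png

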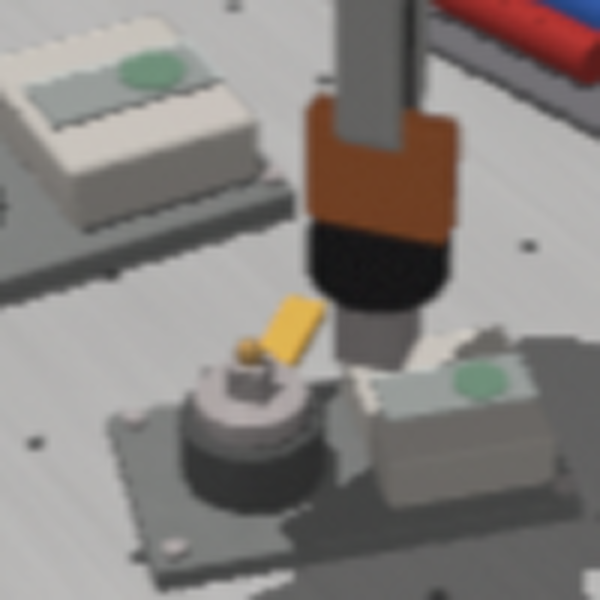

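View pics/w4.png

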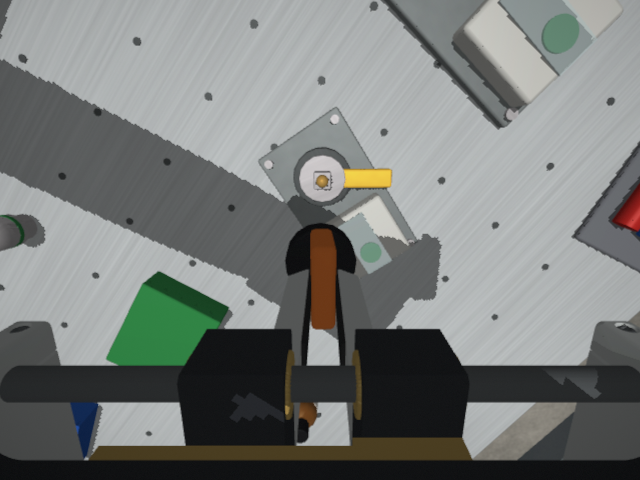

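In the side crop the key hangs upright, with the sleeve at (378,340) and the nose at (249,350). The wrist view has the nose at (322,181) and the hub front at (320,223). I move over the stud.

Emit:
apply_moves([
  [[1, 15, 0.5, 0, 0, 0, 0], [1, 30, 1, 0, 0, 0, 0], [1, 42, 1, 0, 0, 0, 0], [1, 48.8, 1, 0, 0, 0, 0], [1, 48.8, 1, 0, 0, 0, 0], [1, 48.8, 1, 0, 0, 0, 0]],
])

```text
time: 8.1
position: [576.9, 235.8, 131.9]
eef_rot: [[-0.61, 0.793, 0.0], [0.793, 0.61, -0.0], [-0.0, 0.0, -1.0]]
ft_force: [0.2, -0.5, -2.3]
width: 13.0
gripper_force: 44.9
```

Run:
```python
from h import *
s=arm.state(); print({k:np.round(s[k],2) for k in("time","position","ft_force","moment","width","joints")})
s=arm.camera("side"); o=cv2.cvtColor(cv2.imread("pics/s4.png"),cv2.COLOR_BGR2RGB)
a=cv2.resize(s[186:246,265:325],(600,600),interpolation=cv2.INTER_CUBIC); save("pics/s5c.png",a)
# nose (old picture) vs orange wing/hub now
h=cv2.cvtColor(o,cv2.COLOR_RGB2HSV); m=cv2.inRange(h,(8,60,50),(19,200,200)); sub=m[205:220,290:302]; v,u=np.nonzero(sub); print("nose uv",u.mean()+290,v.mean()+205)
for r in range(195,225,2): print(r,s[r,280:312].max(1))
```

```text
{'time': np.float64(8.1), 'position': array([576.93, 235.83, 131.95]), 'ft_force': array([ 0.21, -0.47, -2.34]), 'moment': array([0.01, 0.02, 0.03]), 'width': np.float64(12.99), 'joints': array([ 0.21,  0.22,  1.66, -0.  ,  1.25, -0.45])}
nose uv 296.95652173913044 213.95652173913044
195 [ 89  80  62  36  24  23  25  24  24  23  23  23  24  24  25  25  25  23
  24  23  24  24  23  23  22  44 109 160 181 183 183 182]
197 [ 70  69  60  42  26  21  24  24  24  24  22  23  25  23  24  24  23  22
  23  23  24  24  24  23  24  46 111 161 180 183 182 183]
199 [102 111 139 139  90  42  24  24  23  22  23  24  25  23  22  25  23  25
  23  25  23  22  24  27  48 106 156 177 180 180 181 182]
201 [179 180 180 179 172 144 101  68  36  26  23  24  24  23  22  24  24  24
  23  25  26  37  86 138 166 175 179 178 179 178 179 180]
203 [178 177 179 180 180 179 175 144  96  86  79  73  66  60  60  59  59  58
  63  74  81  90 139 174 178 178 179 180 180 179 179 178]
205 [178 178 178 178 178 179 177 146  98  91  92  93  93  93  93  92  91  90
  87  86  86  97 157 201 202 193 184 176 176 179 181 180]
207 [
[... 509 characters left out ...]
 141 170 181 182 182 180]
215 [178 179 179 178 179 179 179 179 179 180 180 180 174 145 103  97  99  97
  92  92 102 113 118 119 121 149 177 182 182 182 181 170]
217 [181 179 179 178 179 180 180 178 163 154 163 146 109  95  93  94  94  91
  90  88  88  91  94 110 148 177 184 184 183 183 181 163]
219 [181 182 182 181 180 180 180 177 166 140 113 102  93  91  92  92  92  91
  88  85  87  90  91  92 101 132 151 142 132 125 115 106]
221 [180 181 182 183 181 169 143 118 103  93  92  92  92  92  92  92  91  92
  90  88  92  92  91  91  91  87  70  61  67  67  70  76]
223 [165 157 154 153 146 120  92  89  91  91  92  92  93  93  94  93  90  90
  91  91  93  92  91  91  92  84  66  51  57  64  68  67]
```

View pics/s5c.png

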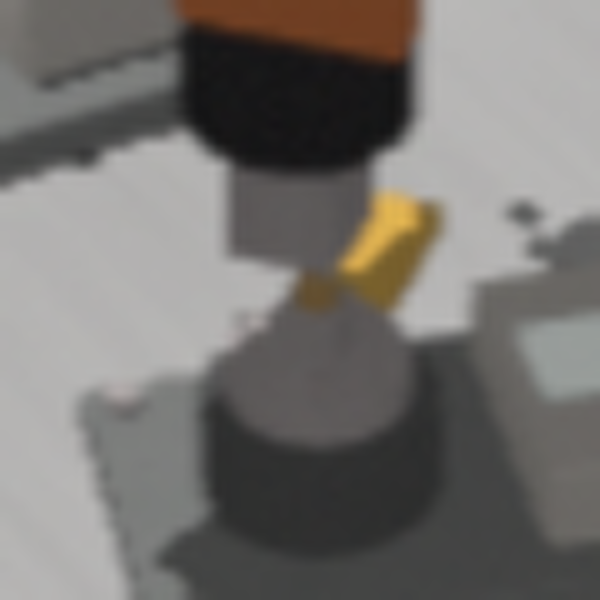

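The side crop shows the sleeve centred at about column 294.8 and the nose and disc at about 297, so the key must move roughly 4 mm, mostly along tool -x. I correct and recheck numerically.

Emit:
apply_moves([
  [[1, -2, 0, 0, 0, 0, 0], [1, -3.7, 0, 0, 0, 0, 0], [1, -3.7, 0, 0, 0, 0, 0], [1, -3.7, 0, 0, 0, 0, 0]],
])

```text
time: 8.55
position: [579.4, 232.5, 131.8]
eef_rot: [[-0.609, 0.793, -0.0], [0.793, 0.609, -0.0], [0.0, -0.0, -1.0]]
ft_force: [0.0, 0.1, -2.7]
width: 13.4
gripper_force: 44.9
```

Run:
```python
from h import *
print(np.round(arm.state()["position"],1))
f=[arm.camera("side").astype(float) for _ in range(4)]; s=np.mean(f,0).max(2)
def edge(r,lo,hi,th,rising):
    x=np.arange(lo,hi); v=s[r,lo:hi]; 
    for i in range(len(v)-1):
        if (v[i]-th)*(v[i+1]-th)<0: return x[i]+(th-v[i])/(v[i+1]-v[i])
for r in (192,194,196): print("hub",r,s[r,280:285].round(),edge(r,296,312,100,1))
for r in (203,204,205,206,207,208): print("sleeve",r,edge(r,284,294,135,0),edge(r,298,308,120,1))
for r in (226,228,230,232,234,236): print("post/disc",r,s[r,280:288].round(),s[r,306:314].round())
c=proj("side",[[574.5,234,z] for z in(40,65,80,110)]); print(c.round(2))
```

```text
[579.4 232.5 131.8]
hub 192 [119. 122. 125. 122.  96.] 307.5064935064935
hub 194 [118. 112. 102.  88.  64.] 307.6233766233766
hub 196 [73. 71. 70. 68. 56.] 307.57632398753896
sleeve 203 288.81081081081084 303.4728260869565
sleeve 204 288.94117647058823 303.3636363636364
sleeve 205 288.91911764705884 303.2040816326531
sleeve 206 288.91911764705884 303.0888030888031
sleeve 207 None 303.0416666666667
sleeve 208 289.01307189542484 302.61538461538464
post/disc 226 [124. 126. 125. 124. 109.  88.  82.  77.] [55. 49. 54. 62. 67. 68. 68. 75.]
post/disc 228 [126. 126. 125. 123. 108.  77.  54.  48.] [47. 47. 49. 59. 66. 67. 68. 68.]
post/disc 230 [127. 126. 126. 124. 109.  76.  50.  47.] [46. 46. 49. 59. 67. 68. 68. 68.]
post/disc 232 [126. 126. 126. 125. 109.  77.  50.  47.] [47. 45. 48. 60. 67. 68. 68. 67.]
post/disc 234 [126. 126. 126. 125. 114.  86.  54.  47.] [46. 46. 50. 60. 67. 68. 68. 68.]
post/disc 236 [126. 126. 126. 125. 123. 108.  76.  51.] [46. 49. 58. 66. 68. 68. 68. 68.]
[[294.65 223.22]
 [294.35 213.78]
 [294.17 207.96]
 [293.78 195.96]]
```

Emit:
apply_moves([
  [[1, 0, 0, 3, 0, 0, 0], [1, 0, 0, 6, 0, 0, 0], [1, 0, 0, 8, 0, 0, 0], [1, 0, 0, 9, 0, 0, 0], [1, 0, 0, 10, 0, 0, 0], [1, 0, 0, 11, 0, 0, 0], [1, 0, 0, 12, 0, 0, 0], [1, 0, 0, 12, 0, 0, 0]],
])

```text
time: 9.55
position: [579.1, 232.7, 119.7]
eef_rot: [[-0.609, 0.793, -0.0], [0.793, 0.609, -0.0], [0.0, -0.0, -1.0]]
ft_force: [-0.4, -0.1, -1.7]
width: 13.0
gripper_force: 44.9
```

Emit:
apply_moves([
  [[1, 0, 0, 1, 0, 0, 0], [1, 0, 0, 2, 0, 0, 0], [1, 0, 0, 3, 0, 0, 0], [1, 0, 0, 3.7, 0, 0, 0], [1, 0, 0, 4.4, 0, 0, 0], [1, 0, 0, 5, 0, 0, 0], [1, 0, 0, 5, 0, 0, 0]],
])

```text
time: 10.25
position: [579.4, 232.8, 115.2]
eef_rot: [[-0.609, 0.793, 0.0], [0.793, 0.609, 0.0], [-0.0, 0.0, -1.0]]
ft_force: [-1.1, -0.1, -0.3]
width: 12.9
gripper_force: 44.9
```

Emit:
apply_moves([
  [[1, 0, 0, 0.7, 0, 0, 0], [1, 0, 0, 1.4, 0, 0, 0], [1, 0, 0, 1.4, 0, 0, 0]],
])

```text
time: 10.55
position: [580.0, 232.8, 114.9]
eef_rot: [[-0.609, 0.793, 0.002], [0.793, 0.609, 0.0], [-0.001, 0.001, -1.0]]
ft_force: [-1.6, -1.2, 6.2]
width: 13.5
gripper_force: 45.1
```

Run:
```python
from h import *
s=arm.state(); print({k:np.round(s[k],2) for k in("position","ft_force","moment","eef_rot")})
```

```text
{'position': array([579.97, 232.83, 114.91]), 'ft_force': array([-1.63, -1.17,  6.18]), 'moment': array([-0.25,  0.48, -0.  ]), 'eef_rot': array([[-0.61,  0.79,  0.  ],
       [ 0.79,  0.61,  0.  ],
       [-0.  ,  0.  , -1.  ]])}
```

Emit:
apply_moves([
  [[1, 0, -0.5, 0, 0, 0, 0], [1, 0, -1, 0, 0, 0, 0], [1, 0, -1, 0, 0, 0, 0]],
])

```text
time: 10.85
position: [579.4, 232.4, 114.9]
eef_rot: [[-0.609, 0.793, 0.003], [0.793, 0.609, 0.001], [-0.001, 0.003, -1.0]]
ft_force: [-0.5, -0.0, 5.2]
width: 13.4
gripper_force: 45.0
```

Emit:
apply_moves([
  [[1, 0, -0.5, 0, 0, 0, 0], [1, 0, -1, 0, 0, 0, 0], [1, 0, -1, 0, 0, 0, 0]],
])

```text
time: 11.15
position: [578.9, 231.9, 114.8]
eef_rot: [[-0.609, 0.793, 0.003], [0.793, 0.609, 0.001], [-0.001, 0.003, -1.0]]
ft_force: [0.0, 0.6, 5.6]
width: 13.5
gripper_force: 44.9
```

Emit:
apply_moves([
  [[1, -0.4, 0, 0, 0, 0, 0], [1, -0.8, 0, 0, 0, 0, 0], [1, -0.8, 0, 0, 0, 0, 0]],
])

```text
time: 11.45
position: [579.2, 231.5, 114.8]
eef_rot: [[-0.609, 0.793, 0.003], [0.793, 0.609, 0.002], [-0.001, 0.003, -1.0]]
ft_force: [-0.3, 0.6, 5.3]
width: 13.1
gripper_force: 44.9
```

Emit:
apply_moves([
  [[1, -0.4, 0, 0, 0, 0, 0], [1, -0.8, 0, 0, 0, 0, 0], [1, -0.8, 0, 0, 0, 0, 0]],
])

```text
time: 11.75
position: [579.6, 231.0, 114.8]
eef_rot: [[-0.609, 0.793, 0.003], [0.793, 0.609, 0.002], [-0.0, 0.003, -1.0]]
ft_force: [-0.1, 1.0, 4.8]
width: 13.4
gripper_force: 44.9
```

Emit:
apply_moves([
  [[1, 0, 0, -2.7, 0, 0, 0], [1, 0, 0, -2.7, 0, 0, 0], [1, 1, 0, -2.7, 0, 0, 0], [1, 2, 0, -2.7, 0, 0, 0], [1, 2, 0, -2.7, 0, 0, 0]],
])

```text
time: 12.25
position: [577.4, 231.7, 115.8]
eef_rot: [[-0.609, 0.793, 0.0], [0.793, 0.609, -0.0], [-0.0, -0.0, -1.0]]
ft_force: [2.5, 0.7, -3.2]
width: 13.3
gripper_force: 44.7
```

Emit:
apply_moves([
  [[1, 0.7, 0, 0, 0, 0, 0], [1, 1.4, 0, 0, 0, 0, 0], [1, 1.4, 0, 0, 0, 0, 0]],
])

```text
time: 12.55
position: [576.5, 232.9, 116.0]
eef_rot: [[-0.609, 0.793, -0.0], [0.793, 0.609, -0.0], [-0.0, -0.0, -1.0]]
ft_force: [2.5, 0.5, -2.6]
width: 13.5
gripper_force: 44.7
```

Emit:
apply_moves([
  [[1, 0, 0.8, 0, 0, 0, 0], [1, 0, 1.5, 0, 0, 0, 0], [1, 0, 1.5, 0, 0, 0, 0], [1, 0, 1.5, 0, 0, 0, 0]],
])

```text
time: 12.95
position: [577.2, 233.9, 115.9]
eef_rot: [[-0.609, 0.793, -0.001], [0.793, 0.609, -0.0], [0.001, -0.001, -1.0]]
ft_force: [0.6, 0.8, -2.1]
width: 13.5
gripper_force: 44.8
```

Emit:
apply_moves([
  [[1, 0.8, 0, 0, 0, 0, 0], [1, 1.6, 0, 0, 0, 0, 0], [1, 1.6, 0, 0, 0, 0, 0]],
])

```text
time: 13.25
position: [576.4, 235.2, 116.0]
eef_rot: [[-0.609, 0.793, -0.001], [0.793, 0.609, -0.0], [0.0, -0.001, -1.0]]
ft_force: [0.3, -0.7, -2.6]
width: 13.4
gripper_force: 44.9
```

Emit:
apply_moves([
  [[1, -1.5, 0, 0, 0, 0, 0], [1, -3, 0, 0, 0, 0, 0], [1, -4.5, 0, 0, 0, 0, 0], [1, -6, 0, 0, 0, 0, 0], [1, -6, 0, 0, 0, 0, 0]],
])

```text
time: 13.75
position: [580.2, 230.4, 116.0]
eef_rot: [[-0.609, 0.793, -0.001], [0.793, 0.609, 0.0], [0.001, -0.0, -1.0]]
ft_force: [-1.0, 1.0, -1.9]
width: 13.1
gripper_force: 44.9
```

Emit:
apply_moves([
  [[1, 1.5, 0, 0, 0, 0, 0], [1, 3, 0, 0, 0, 0, 0], [1, 3, 0, 0.8, 0, 0, 0], [1, 3, 0, 1.6, 0, 0, 0], [1, 3, 0, 2.3, 0, 0, 0], [1, 3, 0, 2.3, 0, 0, 0]],
])

```text
time: 14.35
position: [579.2, 232.8, 115.0]
eef_rot: [[-0.609, 0.793, 0.001], [0.793, 0.609, 0.0], [-0.001, 0.001, -1.0]]
ft_force: [-0.3, -0.7, 3.8]
width: 13.4
gripper_force: 45.0
```

Emit:
apply_moves([
  [[1, 0, -0.7, 0.3, 0, 0, 0], [1, 0, -0.7, 0.3, 0, 0, 0], [1, 0.7, -0.7, 0.3, 0, 0, 0], [1, 0.7, -0.7, 0.3, 0, 0, 0], [1, 1.3, -0.7, 0.3, 0, 0, 0], [1, 1.3, -0.7, 0.3, 0, 0, 0], [1, 1.3, -0.2, 0.3, 0, 0, 0], [1, 1.3, -0.2, 0.3, 0, 0, 0]],
])

```text
time: 15.15
position: [578.7, 233.5, 114.9]
eef_rot: [[-0.609, 0.793, 0.002], [0.793, 0.609, -0.0], [-0.002, 0.002, -1.0]]
ft_force: [-0.9, -1.0, 5.4]
width: 13.1
gripper_force: 45.0
```

Run:
```python
from h import *
s=arm.state(); print({k:np.round(s[k],2) for k in("position","ft_force","moment")}); p=s["position"]; print(-.609*p[0]+.793*p[1],.793*p[0]+.609*p[1])
```

```text
{'position': array([578.67, 233.49, 114.93]), 'ft_force': array([-0.94, -0.95,  5.44]), 'moment': array([-0.39,  0.23, -0.03])}
-167.25348138906256 601.0836318179923
```

Emit:
apply_moves([
  [[1, 0, -0.5, 0.3, 0, 0, 0], [1, 0, -0.8, 0.3, 0, 0, 0], [1, 0, -1.1, 0.3, 0, 0, 0], [1, 0, -1.4, 0.3, 0, 0, 0], [1, 0, -1.4, 0.3, 0, 0, 0]],
])

```text
time: 15.65
position: [578.1, 232.9, 114.9]
eef_rot: [[-0.609, 0.793, 0.004], [0.793, 0.609, 0.001], [-0.002, 0.003, -1.0]]
ft_force: [0.4, 0.5, 5.4]
width: 13.2
gripper_force: 44.9
```

Emit:
apply_moves([
  [[1, -0.5, 0, 0, 0, 0, 0], [1, -1, 0, 0, 0, 0, 0], [1, -1, 0.4, 0, 0, 0, 0], [1, -0.5, 0.4, 0, 0, 0, 0], [1, 0, 0.4, 0, 0, 0, 0], [1, 0.7, 0.4, 0, 0, 0, 0], [1, 0.7, 0.4, 0, 0, 0, 0]],
])

```text
time: 16.35
position: [578.0, 233.5, 114.9]
eef_rot: [[-0.609, 0.793, 0.004], [0.793, 0.609, -0.0], [-0.002, 0.003, -1.0]]
ft_force: [0.1, -1.2, 6.5]
width: 13.1
gripper_force: 44.9
```

Run:
```python
from h import *
s=arm.state(); print({k:np.round(s[k],2) for k in("position","ft_force","moment")}); p=s["position"]; print(-.609*p[0]+.793*p[1],.793*p[0]+.609*p[1])
```

```text
{'position': array([577.97, 233.53, 114.93]), 'ft_force': array([ 0.07, -1.17,  6.52]), 'moment': array([-0.25, -0.04, -0.06])}
-166.79736903393385 600.5484344355826
```

Emit:
apply_moves([
  [[1, 0, 0, -2.5, 0, 0, 0], [1, -0.5, 0, -2.5, 0, 0, 0], [1, -0.5, 1.5, -2.5, 0, 0, 0], [1, -0.5, 3, -2.5, 0, 0, 0], [1, -0.5, 3.5, -2.5, 0, 0, 0], [1, -0.5, 3.5, -2.5, 0, 0, 0]],
])

```text
time: 16.95
position: [579.1, 235.3, 115.1]
eef_rot: [[-0.609, 0.793, -0.001], [0.793, 0.609, -0.0], [0.0, -0.001, -1.0]]
ft_force: [-0.4, 0.8, -1.6]
width: 13.3
gripper_force: 44.9
```

```bash
cat > q.py <<'E'
from h import *
s=arm.state(); p=np.array(s["position"]); f=np.array(s["ft_force"]); R=np.array(s["eef_rot"]); a=np.array([[-.609,.793],[.793,.609]])
print("t",s["time"],"XY",(a@p[:2]).round(2),"z",p[2].round(2),"Fxy",(a@f[:2]).round(1),"fz",f[2].round(1),"M",(a@np.array(s["moment"])[:2]).round(2),np.round(s["moment"][2],2),"yaw",np.degrees(np.arctan2(R[1,0],R[0,0])).round(2))
E
python3 q.py
```

```text
t 16.95 XY [-166.07  602.57] z 115.12 Fxy [0.9 0.2] fz -1.6 M [ 0.05 -0.04] -0.04 yaw 127.54
```

Emit:
apply_moves([
  [[1, 0, -2, 0, 0, 0, 0], [1, 0, -4, 0, 0, 0, 0], [1, 0, -6, 0, 0, 0, 0], [1, 0, -7, 0, 0, 0, 0], [1, 0, -7, 0, 0, 0, 0], [1, 0, -7, 0, 0, 0, 0]],
])

```text
time: 17.55
position: [574.4, 231.4, 116.0]
eef_rot: [[-0.609, 0.793, 0.001], [0.793, 0.609, 0.001], [-0.0, 0.002, -1.0]]
ft_force: [3.4, 3.6, -4.3]
width: 13.4
gripper_force: 45.0
```

```bash
python3 q.py
```

```text
t 17.55 XY [-166.33  596.45] z 115.99 Fxy [0.7 4.9] fz -4.3 M [-1.34  0.02] -0.02 yaw 127.53
```

Emit:
apply_moves([
  [[1, 0, 2, 0, 0, 0, 0], [1, 0, 4, 0, 0, 0, 0], [1, 0, 6, 0, 0, 0, 0], [1, 0, 7, 0, 0, 0, 0], [1, 0, 8, 0, 0, 0, 0], [1, 0, 8, 0, 0, 0, 0], [1, 0, 8, 0, 0, 0, 0]],
])

```text
time: 18.25
position: [580.1, 235.8, 115.7]
eef_rot: [[-0.609, 0.793, -0.0], [0.793, 0.609, -0.0], [0.0, -0.001, -1.0]]
ft_force: [-1.0, 0.2, -1.6]
width: 13.3
gripper_force: 44.9
```

```bash
python3 q.py
```

```text
t 18.25 XY [-166.3   603.66] z 115.66 Fxy [ 0.8 -0.6] fz -1.6 M [ 0.08 -0.03] -0.02 yaw 127.54
```

Emit:
apply_moves([
  [[1, 0, 0.5, 0, 0, 0, 0], [1, 0, 1, 0, 0, 0, 0], [1, 0, 1, 0, 0, 0, 0], [1, 0, 1, 0, 0, 0, 0]],
])

```text
time: 18.65
position: [581.0, 236.5, 115.7]
eef_rot: [[-0.609, 0.793, -0.0], [0.793, 0.609, -0.0], [-0.0, -0.0, -1.0]]
ft_force: [-0.6, 0.4, -3.9]
width: 13.6
gripper_force: 44.9
```

```bash
python3 q.py
```

```text
t 18.65 XY [-166.27  604.82] z 115.75 Fxy [ 0.7 -0.2] fz -3.9 M [-0.01  0.03] 0.02 yaw 127.54
```

Emit:
apply_moves([
  [[1, 0, 1, 0, 0, 0, 0], [1, 0, 2, 0, 0, 0, 0], [1, 0, 2, 0, 0, 0, 0], [1, 0, 2, 0, 0, 0, 0]],
])

```text
time: 19.05
position: [582.2, 237.5, 115.5]
eef_rot: [[-0.609, 0.793, -0.001], [0.793, 0.609, -0.001], [0.0, -0.001, -1.0]]
ft_force: [-1.7, -1.2, -1.0]
width: 13.4
gripper_force: 45.2
```

```bash
python3 q.py
python3 - <<'E'
from h import *
s=arm.camera("side"); save("pics/s6.png",s); a=cv2.resize(s[176:246,260:330],(560,560),interpolation=cv2.INTER_CUBIC); save("pics/s6c.png",a)
E
```

```text
t 19.05 XY [-166.23  606.36] z 115.54 Fxy [ 0.1 -2.1] fz -1.0 M [ 0.77 -0.04] 0.02 yaw 127.54
```

View pics/s6c.png

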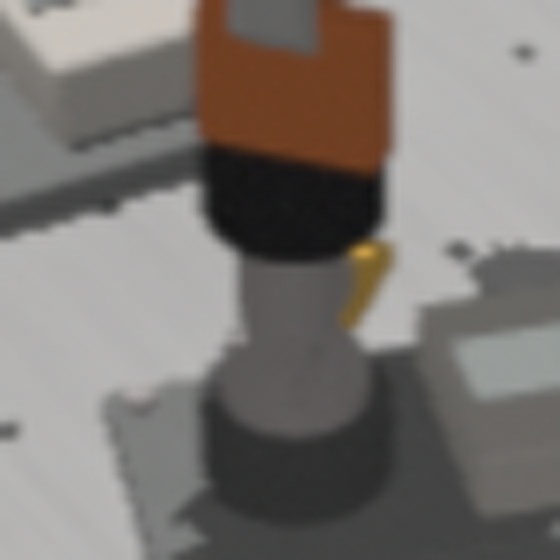

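The side crop shows the sleeve over the nose, resting just above the square, with the key axis upright. The Y probes put the centre at about 602, so I probe X there.

Emit:
apply_moves([
  [[1, 0, -2.5, 0, 0, 0, 0], [1, 0, -5, 0, 0, 0, 0], [1, 2, -5, 0, 0, 0, 0], [1, 4, -5, 0, 0, 0, 0], [1, 5, -5, 0, 0, 0, 0], [1, 5, -5, 0, 0, 0, 0], [1, 5, -5, 0, 0, 0, 0]],
])

```text
time: 19.8
position: [576.0, 238.5, 115.9]
eef_rot: [[-0.609, 0.793, 0.001], [0.793, 0.609, -0.0], [-0.001, 0.0, -1.0]]
ft_force: [0.9, -1.8, -3.1]
width: 13.0
gripper_force: 44.9
```

```bash
python3 q.py
```

```text
t 19.8 XY [-161.62  602.02] z 115.86 Fxy [-2.  -0.3] fz -3.1 M [ 0.04 -0.59] 0.02 yaw 127.54
```

Emit:
apply_moves([
  [[1, -2, 0, 0, 0, 0, 0], [1, -4, 0, 0, 0, 0, 0], [1, -6, 0, 0, 0, 0, 0], [1, -8, 0, 0, 0, 0, 0], [1, -9, 0, 0, 0, 0, 0], [1, -9, 0, 0, 0, 0, 0], [1, -9, 0, 0, 0, 0, 0]],
])

```text
time: 20.5
position: [581.0, 231.7, 115.7]
eef_rot: [[-0.609, 0.793, -0.0], [0.793, 0.609, 0.0], [0.0, -0.0, -1.0]]
ft_force: [-0.4, 0.6, -2.5]
width: 13.4
gripper_force: 44.9
```

```bash
python3 q.py
```

```text
t 20.5 XY [-170.06  601.8 ] z 115.68 Fxy [0.7 0.1] fz -2.5 M [0.03 0.19] 0.03 yaw 127.54
```

Emit:
apply_moves([
  [[1, 2, 0.2, 0, 0, 0, 0], [1, 3.9, 0.2, 0, 0, 0, 0], [1, 3.9, 0.2, 0.8, 0, 0, 0], [1, 3.9, 0.2, 1.6, 0, 0, 0], [1, 3.9, 0.2, 2.4, 0, 0, 0], [1, 3.9, 0.2, 2.4, 0, 0, 0]],
])

```text
time: 21.1
position: [578.8, 234.7, 113.2]
eef_rot: [[-0.609, 0.793, -0.0], [0.793, 0.609, -0.0], [0.0, -0.0, -1.0]]
ft_force: [0.5, -0.2, -2.5]
width: 13.4
gripper_force: 44.9
```

```bash
python3 q.py
```

```text
t 21.1 XY [-166.35  601.94] z 113.16 Fxy [-0.5  0.3] fz -2.5 M [ 0.03 -0.  ] 0.09 yaw 127.54
```

It's in. I descend to full seating.

Emit:
apply_moves([
  [[1, 0, 0, 1.5, 0, 0, 0], [1, 0, 0, 3, 0, 0, 0], [1, 0, 0, 4.5, 0, 0, 0], [1, 0, 0, 6, 0, 0, 0], [1, 0, 0, 7.5, 0, 0, 0], [1, 0, 0, 9, 0, 0, 0], [1, 0, 0, 10, 0, 0, 0], [1, 0, 0, 10, 0, 0, 0]],
])

```text
time: 21.9
position: [578.8, 234.7, 103.1]
eef_rot: [[-0.609, 0.793, -0.0], [0.793, 0.609, -0.0], [0.0, -0.0, -1.0]]
ft_force: [-0.8, -0.2, -1.7]
width: 13.8
gripper_force: 44.9
```

Emit:
apply_moves([
  [[1, 0, 0, 0.7, 0, 0, 0], [1, 0, 0, 1.4, 0, 0, 0], [1, 0, 0, 1.9, 0, 0, 0], [1, 0, 0, 1.9, 0, 0, 0]],
])

```text
time: 22.3
position: [578.9, 234.8, 101.4]
eef_rot: [[-0.609, 0.793, -0.0], [0.793, 0.609, -0.0], [0.0, -0.0, -1.0]]
ft_force: [0.5, 0.4, -2.5]
width: 13.6
gripper_force: 44.9
```

```bash
python3 q.py
```

```text
t 22.3 XY [-166.35  602.02] z 101.4 Fxy [0.  0.6] fz -2.5 M [ 0.09 -0.05] 0.0 yaw 127.54
```

Emit:
apply_moves([
  [[1, 0, 0, 0, 0, 0, 4], [1, 0, 0, 0, 0, 0, 10], [1, 0, 0, 0, 0, 0, 16], [1, 0, 0, 0, 0, 0, 22], [1, 0, 0, 0, 0, 0, 28], [1, 0, 0, 0, 0, 0, 34], [1, 0, 0, 0, 0, 0, 40], [1, 0, 0, 0, 0, 0, 40]],
])

```text
time: 23.1
position: [579.1, 234.3, 101.5]
eef_rot: [[0.043, 0.999, 0.0], [0.999, -0.043, -0.001], [-0.001, 0.0, -1.0]]
ft_force: [1.3, -0.5, -3.2]
width: 13.7
gripper_force: 44.9
```

```bash
cat > q2.py <<'E'
from h import *
s=arm.state(); p=np.array(s["position"]); R=np.array(s["eef_rot"]); print("t",s["time"],"p",p.round(2),"F",np.round(s["ft_force"],1),"F tool",(R.T@s["ft_force"]).round(1),"M",np.round(s["moment"],2),"yaw",np.degrees(np.arctan2(R[1,0],R[0,0])).round(2),"j6",np.round(s["joints"][5],2))
E
python3 q2.py
```

```text
t 23.1 p [579.12 234.3  101.45] F [ 1.3 -0.5 -3.2] F tool [-0.4  1.3  3.2] M [-0.46 -0.11 -0.01] yaw 87.56 j6 0.25
```

Emit:
apply_moves([
  [[1, 0, 0, 0, 0, 0, 5], [1, 0, 0, 0, 0, 0, 10], [1, 0, 0, 0, 0, 0, 15], [1, 0, 0, 0, 0, 0, 20], [1, 0, 0, 0, 0, 0, 22], [1, 0, 0, 0, 0, 0, 22]],
])

```text
time: 23.7
position: [579.1, 234.1, 101.4]
eef_rot: [[0.412, 0.911, 0.0], [0.911, -0.412, -0.001], [-0.001, 0.001, -1.0]]
ft_force: [1.2, -1.6, -2.7]
width: 13.3
gripper_force: 44.9
```

```bash
python3 q2.py
```

```text
t 23.7 p [579.14 234.13 101.43] F [ 1.2 -1.6 -2.7] F tool [-1.   1.7  2.7] M [-0.78 -0.2   0.07] yaw 65.67 j6 0.63
```

Emit:
apply_moves([
  [[1, 0, 0, 0, 0, 0, 3], [1, 0, 0, 0, 0, 0, 6], [1, 0, 0, 0, 0, 0, 8], [1, 0, 0, 0, 0, 0, 8]],
])

```text
time: 24.1
position: [579.1, 234.2, 101.5]
eef_rot: [[0.534, 0.845, 0.0], [0.845, -0.534, -0.001], [-0.001, 0.001, -1.0]]
ft_force: [0.4, -3.2, -3.0]
width: 13.2
gripper_force: 45.0
```

```bash
python3 q2.py
```

```text
t 24.1 p [579.12 234.17 101.47] F [ 0.4 -3.2 -3. ] F tool [-2.5  2.1  3. ] M [-0.91 -0.15  0.24] yaw 57.69 j6 0.77
```

Emit:
apply_moves([
  [[1, 0, 0, 0, 0, 0, 3], [1, 0, 0, 0, 0, 0, 6], [1, 0, 0, 0, 0, 0, 6]],
])

```text
time: 24.4
position: [579.0, 234.2, 101.5]
eef_rot: [[0.62, 0.785, 0.0], [0.785, -0.62, -0.001], [-0.001, 0.001, -1.0]]
ft_force: [1.5, -3.7, -3.2]
width: 13.3
gripper_force: 45.2
```

```bash
python3 q2.py
```

```text
t 24.4 p [579.03 234.2  101.46] F [ 1.5 -3.7 -3.2] F tool [-2.   3.5  3.2] M [-1.07 -0.17  0.34] yaw 51.7 j6 0.87
```

Emit:
apply_moves([
  [[1, 0, 0, 0, 0, 0, 2], [1, 0, 0, 0, 0, 0, 4], [1, 0, 0, 0, 0, 0, 4]],
])

```text
time: 24.7
position: [579.0, 234.3, 101.5]
eef_rot: [[0.673, 0.74, 0.0], [0.74, -0.673, -0.001], [-0.001, 0.001, -1.0]]
ft_force: [1.2, -4.2, -2.6]
width: 13.2
gripper_force: 45.1
```

```bash
python3 q2.py
```

```text
t 24.7 p [579.03 234.26 101.47] F [ 1.2 -4.2 -2.6] F tool [-2.3  3.7  2.6] M [-1.22 -0.15  0.23] yaw 47.7 j6 0.94
```

Emit:
apply_moves([
  [[1, 0, 0, 0, 0, 0, 2], [1, 0, 0, 0, 0, 0, 4], [1, 0, 0, 0, 0, 0, 4]],
])

```text
time: 25.0
position: [579.0, 234.4, 101.5]
eef_rot: [[0.724, 0.69, 0.0], [0.69, -0.724, -0.001], [-0.0, 0.0, -1.0]]
ft_force: [0.4, -3.5, -2.6]
width: 13.3
gripper_force: 44.9
```

```bash
python3 q2.py
```

```text
t 25.0 p [578.97 234.43 101.48] F [ 0.4 -3.5 -2.6] F tool [-2.2  2.9  2.6] M [-1.25 -0.16 -0.03] yaw 43.62 j6 1.01
```

Emit:
apply_moves([
  [[1, 0, 0, 0, 0, 0, 2], [1, 0, 0, 0, 0, 0, 2], [1, 0, 0, 0, 0, 0, 2], [1, 0, 0, 0, 0, 0, 2]],
])

```text
time: 25.4
position: [579.0, 234.6, 101.5]
eef_rot: [[0.748, 0.664, 0.0], [0.664, -0.748, -0.0], [-0.0, 0.0, -1.0]]
ft_force: [1.2, -5.2, -2.9]
width: 13.1
gripper_force: 45.0
```

```bash
python3 q2.py
python3 - <<'E'
from h import *
K=arm.camera("side"); C=cal("wrist"); w=arm.camera("wrist"); save("pics/w7.png",w); hsv=cv2.cvtColor(w,cv2.COLOR_RGB2HSV); y=cv2.inRange(hsv,(20,140,80),(32,255,255))
for c in cv2.findContours(y,cv2.RETR_EXTERNAL,cv2.CHAIN_APPROX_NONE)[0]:
    if cv2.contourArea(c)>30:
        P=ray("wrist",c.reshape(-1,2).astype(float),44,C)[:,:2].astype(np.float32); r=cv2.minAreaRect(P); b=cv2.boxPoints(r); print(np.round(r[0]),np.round(r[1],1),[np.degrees(np.arctan2(*(b[i+1]-b[i])[::-1])).round(1) for i in(0,1)],c.mean(0).round())
E
```

```text
t 25.4 p [578.97 234.57 101.47] F [ 1.2 -5.2 -2.9] F tool [-2.6  4.7  2.9] M [-1.32 -0.19  0.03] yaw 41.6 j6 1.05
[614. 219.] [16.4 40.4] [np.float32(-19.7), np.float32(70.3)] [[366. 219.]]
[558. 489.] [38.1 26.6] [np.float32(-28.8), np.float32(61.2)] [[25. 27.]]
```

The finger's yaw is about -20°, along the fixture's x, so it is home over the chamber. I relieve the side load and lift straight off.

Emit:
apply_moves([
  [[1, -0.5, 1.2, 0, 0, 0, 0], [1, -0.5, 1.2, -3, 0, 0, 0], [1, -0.5, 1.2, -8, 0, 0, 0], [1, -0.5, 1.2, -14, 0, 0, 0], [1, -0.5, 1.2, -20, 0, 0, 0], [1, -0.5, 1.2, -30, 0, 0, 0], [1, -0.5, 1.2, -45, 0, 0, 0], [1, -0.5, 1.2, -70, 0, 0, 0]],
])

```text
time: 26.3
position: [578.3, 233.8, 171.7]
eef_rot: [[0.748, 0.663, -0.002], [0.663, -0.748, 0.0], [-0.002, -0.002, -1.0]]
ft_force: [-0.2, 0.2, -2.6]
width: 13.3
gripper_force: 44.9
```

Emit:
apply_moves([
  [[1, 0, 0, -9, 0, 0, 0], [1, 0, 0, -9, 0, 0, 0], [1, 0, 0, -9, 0, 0, 0]],
])

```text
time: 26.6
position: [579.0, 233.6, 180.1]
eef_rot: [[0.748, 0.663, -0.0], [0.663, -0.748, 0.0], [-0.0, -0.0, -1.0]]
ft_force: [-0.6, -0.2, -2.2]
width: 13.0
gripper_force: 44.9
```

```bash
python3 q2.py
python3 - <<'E'
from h import *
C=cal("wrist"); w=arm.camera("wrist"); save("pics/w8.png",w); hsv=cv2.cvtColor(w,cv2.COLOR_RGB2HSV); y=cv2.inRange(hsv,(20,140,80),(32,255,255))
for c in cv2.findContours(y,cv2.RETR_EXTERNAL,cv2.CHAIN_APPROX_NONE)[0]:
    if cv2.contourArea(c)>30:
        P=ray("wrist",c.reshape(-1,2).astype(float),44,C)[:,:2].astype(np.float32); r=cv2.minAreaRect(P); b=cv2.boxPoints(r); print(np.round(r[0]),np.round(r[1],1),[np.degrees(np.arctan2(*(b[i+1]-b[i])[::-1])).round(1) for i in(0,1)],c.mean(0).round())
s=arm.camera("side"); c=proj("side",[579,234,125])[0].astype(int); a=cv2.resize(s[c[1]-35:c[1]+65,c[0]-50:c[0]+50],(600,600),interpolation=cv2.INTER_CUBIC); save("pics/s8c.png",a)
go((503.2,-203,175),15)
E
```

```text
t 26.6 p [579.   233.64 180.13] F [-0.6 -0.2 -2.2] F tool [-0.6 -0.3  2.2] M [ 0.01  0.13 -0.02] yaw 41.55 j6 1.05
[614. 219.] [16.1 40. ] [np.float32(-19.4), np.float32(70.6)] [[355. 202.]]
[563. 496.] [58.  24.6] [np.float32(-27.0), np.float32(63.0)] [[92. 42.]]
shift [-345.7  276.8    4.3] turn [-0.05  0.13 26.54] rows 8.9
```

View pics/s8c.png

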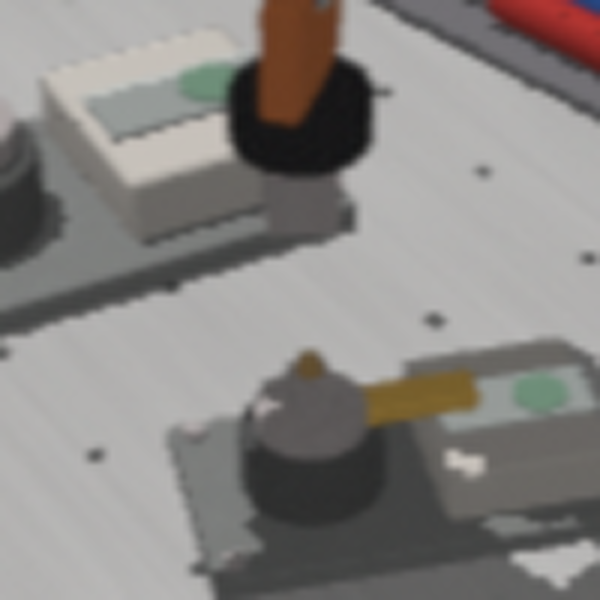

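The crop shows the yellow finger over the chamber and the key hanging upright and clear of the stud. I return to the stand at the pick yaw.

Emit:
apply_moves([
  [[1, -15, 12, 0, 0, 0, 3], [1, -45, 36, 1, 0, 0, 6], [1, -80, 64, 2, 0, 0, 9], [1, -115, 92, 2, 0, 0, 12], [1, -150, 120, 2, 0, 0, 15], [1, -185, 148, 2, 0, 0, 18], [1, -220, 176, 2, 0, 0, 21], [1, -250, 200, 2, 0, 0, 23.5]],
])

```text
time: 27.5
position: [523.2, -84.6, 177.8]
eef_rot: [[0.952, 0.305, -0.001], [0.305, -0.952, -0.0], [-0.001, -0.0, -1.0]]
ft_force: [0.9, 0.5, -2.3]
width: 13.6
gripper_force: 44.9
```

Emit:
apply_moves([
  [[1, 0, 0, 0, 0, 0, 0], [1, 0, 0, 0, 0, 0, 0]],
])

```text
time: 27.7
position: [523.9, -82.8, 177.8]
eef_rot: [[0.952, 0.307, -0.001], [0.307, -0.952, 0.001], [-0.001, -0.001, -1.0]]
ft_force: [-0.6, 0.1, -1.9]
width: 13.2
gripper_force: 45.0
```

```bash
python3 -c "
from h import *
go((503.2,-203,175),15)"
```

```text
shift [-56.6 108.    2.7] turn [-0.06  0.05  2.87] rows 2.4
```

Emit:
apply_moves([
  [[1, -10, 20, 0, 0, 0, 1], [1, -30, 56, 1, 0, 0, 2.8], [1, -47, 90, 2, 0, 0, 2.8], [1, -55, 105, 2.7, 0, 0, 2.8], [1, -56.6, 108, 2.7, 0, 0, 2.8], [1, -56.6, 108, 2.7, 0, 0, 2.8], [1, -56.6, 108, 2.7, 0, 0, 2.8]],
])

```text
time: 28.4
position: [504.7, -200.6, 175.6]
eef_rot: [[0.964, 0.264, -0.0], [0.264, -0.964, 0.001], [0.0, -0.001, -1.0]]
ft_force: [0.2, 0.0, -2.6]
width: 13.6
gripper_force: 45.0
```

```bash
python3 -c "
from h import *
go((503.2,-203,92),15)"
```

```text
shift [-2.1  2.  83.6] turn [-0.04 -0.    0.33] rows 1.7
```

Emit:
apply_moves([
  [[1, -2, 2, 15, 0, 0, 0.3], [1, -2, 2, 40, 0, 0, 0.3], [1, -2, 2, 65, 0, 0, 0.3], [1, -2, 2, 77, 0, 0, 0.3], [1, -2, 2, 79, 0, 0, 0.3], [1, -2, 2, 79, 0, 0, 0.3], [1, -2, 2, 79, 0, 0, 0.3]],
])

```text
time: 29.1
position: [504.0, -205.1, 98.1]
eef_rot: [[0.966, 0.258, 0.002], [0.258, -0.966, -0.001], [0.002, 0.002, -1.0]]
ft_force: [0.0, -0.5, -1.1]
width: 13.6
gripper_force: 45.0
```

```bash
python3 q2.py; python3 -c "
from h import *
go((503.2,-203,80),15)"
```

```text
t 29.1 p [ 504.01 -205.08   98.08] F [ 0.  -0.5 -1.1] F tool [-0.1  0.5  1.1] M [-0.07  0.1  -0.01] yaw 14.95 j6 0.71
shift [-0.3 -2.3 18.1] turn [ 0.1  -0.09 -0.05] rows 0.4
```

Emit:
apply_moves([
  [[1, 0, 0, 0, 0, 0, 0], [1, 0, 0, 0, 0, 0, 0]],
])

```text
time: 29.3
position: [503.6, -205.0, 97.7]
eef_rot: [[0.966, 0.258, 0.001], [0.258, -0.966, -0.001], [0.001, 0.001, -1.0]]
ft_force: [0.3, -0.4, -2.0]
width: 13.2
gripper_force: 45.0
```

```bash
python3 -c "
from h import *
go((503.2,-203,80),15)"
```

```text
shift [ 0.1 -2.1 17.7] turn [ 0.08 -0.06 -0.06] rows 0.4
```

Emit:
apply_moves([
  [[1, 0, -2, 0, 0, 0, 0], [1, 0, -2, 2, 0, 0, 0], [1, 0, -2, 5, 0, 0, 0], [1, 0, -2, 8, 0, 0, 0], [1, 0, -2, 11, 0, 0, 0], [1, 0, -2, 14, 0, 0, 0], [1, 0, -2, 17, 0, 0, 0], [1, 0, -2, 17, 0, 0, 0]],
])

```text
time: 30.1
position: [502.2, -202.5, 79.1]
eef_rot: [[0.966, 0.258, -0.001], [0.258, -0.966, 0.001], [-0.001, -0.001, -1.0]]
ft_force: [0.2, 0.1, -2.3]
width: 13.2
gripper_force: 45.0
```

```bash
python3 q2.py
```

```text
t 30.1 p [ 502.16 -202.46   79.1 ] F [ 0.2  0.1 -2.3] F tool [ 0.2 -0.   2.3] M [-0.06  0.1   0.  ] yaw 14.94 j6 0.72
```

In the hole without contact. I continue down to z of about 60.

Emit:
apply_moves([
  [[1, 0.5, 0, 3, 0, 0, 0], [1, 1, 0.3, 7, 0, 0, 0], [1, 1, 0.3, 11, 0, 0, 0], [1, 1, 0.3, 15, 0, 0, 0], [1, 1, 0.3, 17.5, 0, 0, 0], [1, 1, 0.3, 18.5, 0, 0, 0], [1, 1, 0.3, 19.3, 0, 0, 0], [1, 1, 0.3, 19.3, 0, 0, 0]],
])

```text
time: 30.9
position: [503.6, -202.7, 60.5]
eef_rot: [[0.966, 0.258, 0.0], [0.258, -0.966, -0.0], [0.0, 0.0, -1.0]]
ft_force: [0.5, 0.4, -2.7]
width: 13.3
gripper_force: 45.0
```

```bash
python3 q2.py
```

```text
t 30.9 p [ 503.62 -202.73   60.47] F [ 0.5  0.4 -2.7] F tool [ 0.6 -0.3  2.7] M [-0.09  0.15 -0.02] yaw 14.94 j6 0.72
```

Emit:
apply_moves([
  [[1, 0, 0, 0.5, 0, 0, 0], [1, 0, 0, 1, 0, 0, 0], [1, 0, 0, 1, 0, 0, 0]],
])

```text
time: 31.2
position: [503.7, -202.8, 59.6]
eef_rot: [[0.966, 0.258, 0.0], [0.258, -0.966, -0.0], [0.0, 0.0, -1.0]]
ft_force: [-0.3, 0.2, -2.3]
width: 13.0
gripper_force: 45.0
```

Emit:
apply_moves([
  [[0.8, 0, 0, 0, 0, 0, 0], [0.6, 0, 0, 0, 0, 0, 0], [0.3, 0, 0, 0, 0, 0, 0], [0, 0, 0, 0, 0, 0, 0], [0, 0, 0, 0, 0, 0, 0], [0, 0, 0, 0, 0, 0, 0], [0, 0, 0, 0, 0, 0, 0], [0, 0, 0, 0, 0, 0, 0]],
])

```text
time: 32.0
position: [503.6, -202.7, 59.4]
eef_rot: [[0.966, 0.258, -0.0], [0.258, -0.966, 0.0], [-0.0, -0.0, -1.0]]
ft_force: [0.4, 0.1, -0.9]
width: 71.3
gripper_force: 0.0
```

Emit:
apply_moves([
  [[0, 0, 0, 0, 0, 0, 0], [0, 0, 0, 0, 0, 0, 0], [0, 0, 0, -10, 0, 0, 0], [0, 0, 0, -30, 0, 0, 0], [0, 0, 0, -60, 0, 0, 0], [0, 0, 0, -90, 0, 0, 0], [0, 0, 0, -110, 0, 0, 0], [0, 0, 0, -116, 0, 0, 0]],
])

```text
time: 32.8
position: [505.2, -203.7, 179.2]
eef_rot: [[0.966, 0.258, 0.005], [0.258, -0.966, -0.003], [0.004, 0.004, -1.0]]
ft_force: [0.0, 0.3, 1.7]
width: 94.3
gripper_force: 0.0
```

Emit:
apply_moves([
  [[0, 0, 0, 0, 0, 0, 0], [0, 0, 0, 0, 0, 0, 0], [0, 0, 0, 0, 0, 0, 0]],
])

```text
time: 33.1
position: [502.7, -202.2, 173.8]
eef_rot: [[0.966, 0.258, -0.002], [0.258, -0.966, 0.002], [-0.002, -0.002, -1.0]]
ft_force: [-0.8, 0.4, -1.3]
width: 94.2
gripper_force: 0.0
```

Run:
```python
from h import *
print(arm.state()["position"],arm.state()["width"])
C=cal("wrist"); w=arm.camera("wrist"); save("pics/w9.png",w); hsv=cv2.cvtColor(w,cv2.COLOR_RGB2HSV)
for nm,m,z in(("stand",cv2.inRange(hsv,(105,120,30),(130,255,255)),34),("wing",cv2.inRange(hsv,(3,130,60),(18,255,255)),92)):
    c=max(cv2.findContours(m,cv2.RETR_EXTERNAL,cv2.CHAIN_APPROX_NONE)[0],key=cv2.contourArea).reshape(-1,2).astype(float)
    r=cv2.minAreaRect(ray("wrist",c,z,C)[:,:2].astype(np.float32)); print(nm,np.round(r,1) if 0 else [np.round(v,1) for v in r])
s=arm.camera("side"); o=cv2.cvtColor(cv2.imread("pics/side.png"),cv2.COLOR_BGR2RGB)
for im in(o,s):
    h=cv2.cvtColor(im,cv2.COLOR_RGB2HSV); v,u=np.nonzero(cv2.inRange(h,(3,130,60),(18,255,255))[350:440,370:460]); print("side wing",u.mean()+370,v.mean()+350,v.min()+350,u.min()+370,u.max()+370,len(u))
```

```text
[ 502.74398089 -202.16887041  173.8230538 ] 94.180202404189
stand [array([ 503.7, -201.6]), array([86.4, 83.2]), np.float64(17.4)]
wing [array([ 505.6, -202.9]), array([55.3, 14.1]), np.float64(14.6)]
side wing 414.4667747163695 383.9740680713128 363 401 429 617
side wing 415.6947535771065 384.6756756756757 363 402 430 629
```

```bash
python3 -c "
from rig import arm
print(arm.finish_job())"
```

```text
the job is handed in; nothing more can be done
None
```

I handed the job in at about 33 s. The key was fully seated on the stud, the finger turned home and the ratchet slipped one click (read from the torque rise and drop). The key is back upright in its stand within about 2 mm of where it started, the gripper is clear, and the tool gave no verdict.

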